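Set a bar against the flip stop

TASK

Flip the red stop fully down over the bed; only then slide the aluminium bar, without lifting it off the bed, until its left end butts against the red stop and its long side lies flush against the fence. Push gently, leave the blue stop up, keep clear of the lamp bar above the fence, and leave the other things on the bench where they are.

Things in the scene. Friction and masses are not known exactly. Their poses are not given: they have to be found in the camera images.
- station: steel bed 200 mm deep (x), 720 long (y), 25 thick, fixed on the bench; origin under its centre, on the bench. x points across the bed, away from the robot; y left along the fence; z up. The grey fence is 20 mm thick, 640 long, its face to the robot at x = 50 mm, its top 65 mm above the bench. A bar flush with the fence has its centre at x = 30 mm.
- lamp: lamp tube fixed above the fence, 40 mm in diameter (end collars 48), along y from -355 to 355 mm, axis at x = 80 mm, 290 mm above the bench, on 16 mm posts at y = -340 and 340 mm; origin and axes are the station's. It blocks a tool pointing straight down on the raised knobs: come from the robot's side, fingers pointing down and away from the robot, 35 to 45 degrees off vertical.
- red_stop: fixed dark steel carriage of the red stop, 44 mm wide, on the fence; origin on the bed's top, straight below the hinge axis, axes as the station's. Hinge axis along y, 54 mm above the origin. The flag: an arm 24 mm wide (y), 10 mm thick, with a steel blade as wide, which when down hangs to 5 mm above the bed, its right face at y = -12 mm. May be left or right of blue.
- red_flag (a joint): red stop's hinge, rad. 0 = fully down (hard end stop): arm level, reaching over the bed towards the robot, blade in the bar's path. Grows as it is lifted; 1.57 = arm straight up, more = leaning back over the fence; end stop 2.1. Starts at 1.6 to 1.9. Friction hinge (0.15 N m, 2 to 4 N at the knob): stays where it is left, does not fall by itself. This one has to be brought to 0.
- red_knob (a point): centre of the red knob, a cylinder 24 mm in diameter, 30 mm long along the hinge axis (y), at the flag's end, 78 mm from the hinge axis. Pinch it over its two flat ends (30 mm apart) or push it. Raised it stands about 155 mm above the bench, under the lamp bar; down, 79 mm. 
- blue_stop: fixed dark steel carriage of the blue stop, 44 mm wide, on the fence; origin on the bed's top, straight below the hinge axis, axes as the station's. Hinge axis along y, 54 mm above the origin. The flag is like the red one. Not to be used.
- blue_flag (a joint): blue stop's hinge, rad. 0 = fully down (hard end stop): arm level, reaching over the bed towards the robot, blade in the bar's path. Grows as it is lifted; 1.57 = arm straight up, more = leaning back over the fence; end stop 2.1. Starts at 1.6 to 1.9. Friction hinge (0.15 N m, 2 to 4 N at the knob): stays where it is left, does not fall by itself. Leave it raised.
- blue_knob (a point): centre of the blue knob, a cylinder 24 mm in diameter, 30 mm long along the hinge axis (y), at the flag's end, 78 mm from the hinge axis. Pinch it over its two flat ends (30 mm apart) or push it. Raised it stands about 155 mm above the bench, under the lamp bar; down, 79 mm. 
- bar_center (a point): centre of the loose aluminium bar, 40 mm wide (x), 180 long (y, to the left), 30 high, 0.43 to 0.73 kg. It lies flat on the bed, right of both stops, its left end at least 45 mm short of the nearer blade, a little off the fence and slightly skewed; its centre is 40 mm above the bench. It slides with 2 to 6 N.
- bar_end (a point): centre of the bar's left end face (90 mm from the bar's centre along its y): the face that must meet the red stop's blade
- oil_can: bystander: blue and yellow can, 64 mm in diameter, 130 mm high, standing right of the robot, in front of the bed; origin at the centre of its underside
- wrench: bystander: steel wrench, 180 mm long, lying left of the robot, in front of the bed; origin on its underside, near mid-length
- brass_slug: bystander: brass cylinder, 60 mm in diameter and 60 mm high, standing beyond the fence; origin at the centre of its underside
Things that resemble listed ones, but are neither listed nor needed, are in the scene too. Of the things that look like the part that bears bar_center, the middle-sized one is meant.

How it is judged:
On the way, in this order (a step that is already met when the one before it is completed fails the run):
1. the red stop is flipped fully down (hinge within 0.06 rad of its end stop) while the bar's end is still at least 20 mm short of its blade (value of joint red_flag below 0.06 rad and y of bar_end in the frame of red_stop below -0.032 m), for 0.2 s.
2. with the red stop down, the bar's left end is against its blade (value of joint red_flag below 0.06 rad and y of bar_end in the frame of red_stop between -0.016 and -0.009 m), for 0.2 s.
At the end, for the whole second after the job is handed in: The red stop is fully down (within 0.06 rad), the blue one still up (above 1.4 rad); the bar lies at rest flat on the bed, its left end against the red stop's blade (gap under 4 mm), its long side flush with the fence (gap under 3.5 mm at its middle, parallel within 0.025 rad) (all of step 2 and value of joint blue_flag above 1.4 rad and linear speed of bar below 0.01 m/s and x of bar_center in the frame of station between 0.0265 and 0.033 m and angle between the y axis of bar_center and the y axis of station, either way round below 0.025 rad and z of bar_center in the frame of station below 0.043 m); the robot touches nothing.
It fails at once if the blue stop is lowered (below 1.4 rad) (value of joint blue_flag below 1.4 rad).
It fails at once if the lamp bar or its posts are struck (over 3 N) (contact force between lamp and anything else above 3 N).
It fails at once if the bar is rammed against the red stop (over 40 N) (contact force between bar and red_flag above 40 N).
It fails at once if the bar is lifted more than 20 mm off the bed (z of bar_center in the frame of station above 0.06 m).
It fails at once if the oil can, wrench or brass slug is moved by more than 30 mm (distance of any of oil_can, wrench, brass_slug from where it was at the start of the episode above 0.03 m).
It also fails if it takes over 72 s, if anything falls off the work surface, if the arm or the gripper's body presses on something with over 40 N, if the wrist force passes 120 N, or if a joint passes its speed limit or range.

ROBOT

A 6-joint arm with a two-finger parallel gripper is mounted at the origin on the work surface. World frame = base frame: x ahead of the robot, y to its left, z up, the work surface at z = 0. Lengths are in m, angles in rad, forces in N, time in s.
With the tool pointing down it reaches from about 0.35 to 0.85 m from the base axis. Payload 8.1 kg.
Tool frame: the origin (TCP) lies at the centre of the arm's flange, where the gripper is bolted on; the fingertips stand 186 mm ahead of it and the grasp point (between the pads) lies 167 mm ahead of it; z points along the fingers, y is the line along which they close (so a half turn about z gives the same grasp; the last joint's range is limited). The gripper opens to 93 mm and grips with 3 to 60 N. Pads are 15 mm wide; open, the fingers measure 128 mm over their backs; the gripper's body (75 mm by 188 mm) begins 65 mm behind the grasp point.
Start: joints at [-1.396, 0.13, 1.488, -0, 1.523, -0.085], TCP at [0.154, -0.58, 0.405] pointing down, gripper open.
Joint ranges: [-2.96, 2.96], [-0.89, 2.26], [0.02, 2.5], [-1.34, 4.48], [0, 2.73], [-2.66, 2.66]. Speed limits (rad/s): [2.39, 2.39, 2.79, 3.14, 3.14, 3.14].

INTERFACE

Orientations are given as a rotation vector (axis times angle).
In Python, from plant import robot, read_camera, job gives the robot as it stands.
- The arm moves only by the shell command python3 -m inch 'ROWS' [FORCE]. ROWS is JSON, one flat list of numbers, 5 for each row, row after row: the shift along the world's x, y, z in mm, then the turn about the world's z in degrees, then the opening in per cent of the stroke, from 0 (shut) to 100 (fully open). In form: [dx, dy, dz, yaw, hand, dx, dy, dz, yaw, hand, ...]. A call has 1 to 10 rows; each row is the pose to reach, as a shift and turn from the pose commanded when the call began; what a row does not reach only later rows make up. A row lasts 1/12 s, in which the tool goes at most 41.7 mm and 7.16 degrees, less where a joint would pass 70% of its speed; a pose out of reach is approached as far as the arm can. A call with a gripper value outside its range is refused whole. The fingers move at their own pace and stop on an object; FORCE is the grip in N (left out, the last holds). Time passes only in rows, so rows that repeat a pose let the fingers close. It gives the time, the measured TCP pose, the force, the opening and the grip force at its end, in the units of the state.
- robot.read_state(): the state, without advancing time (a new reading comes with each control period).
- read_camera(name): name is "side" or "top" or "wrist"; returns a dict with "image" (400x640x3 uint8, blue, green, red), "K" (3x3 intrinsics, pixels), "extrinsics" (4x4, takes a point from world to camera coordinates); the wrist camera has in their place "mount" (4x4, takes a point from camera to tool coordinates, whose origin is the TCP and whose axes are the flange's). Camera axes: x right, y down, z forward; pixel columns grow to the right and rows downward; lengths in m; the calibration is good to about 2 mm. A picture is of the moment at which its call begins: read the wrist's pose just before it. There is no depth.
- job.close_job(): hands the job in; it is judged then, once.
The state is a dict: "t": time; "q": joint angles; "dq": joint speeds; "joint_torque": joint torques, N m; "tool_pos": TCP position; "orientation": TCP orientation; "force": force on the tool from outside, world axes, zero at the start; "wrist_torque": the same for the moment, N m; "opening": finger opening in m; "gripper_force": force on a finger pad.
Only numpy, scipy, OpenCV 4.12 (cv2) and the standard library are available. Lean on these libraries where they do the work, as an engineer would, in place of code of your own. Each camera call takes 0.05 s, during which the arm holds its last target. There are 200 camera calls.

## Working session

There is one attempt and no reset: what is moved stays moved. The work goes in short steps, Python scripts to look and compute and a shell command to move; the robot and the scene stay as the last step left them, time stands still between calls to the robot, and variables do not carry over. Pictures are saved under pics/ and viewed, at most 10 in all, crops included, and the job is handed in when it is done.

```bash
mkdir -p pics; ls
python3 - <<'E'
from plant import robot, read_camera
import cv2,json
s=robot.read_state();print(s['t'],s['tool_pos'],s['orientation'],s['opening'])
for n in("side","top"):
    c=read_camera(n);cv2.imwrite(f'pics/{n}0.png',c['image']);print(n,c['K'].tolist(),c['extrinsics'].round(4).tolist())
E
```

```text
pics
0.0 [ 0.15412056 -0.57962576  0.4036651 ] [-3.11324422e+00 -4.06757944e-01  1.23078554e-04] 0.0932382734089795
side [[439.25978478275454, 0.0, 314.22574058679686], [0.0, 439.25978478275454, 193.31989653918808], [0.0, 0.0, 1.0]] [[-0.9655, -0.2602, -0.0104, 0.4922], [-0.1375, 0.5433, -0.8282, 0.1685], [0.2211, -0.7982, -0.5604, 1.1447], [0.0, 0.0, 0.0, 1.0]]
top [[367.279217665197, 0.0, 324.7355816092339], [0.0, 367.279217665197, 196.14897683734063], [0.0, 0.0, 1.0]] [[0.0106, -0.9998, -0.0187, -0.0173], [-0.9941, -0.0086, -0.1085, 0.5169], [0.1083, 0.0198, -0.9939, 1.0103], [0.0, 0.0, 0.0, 1.0]]
```

View pics/top0.png

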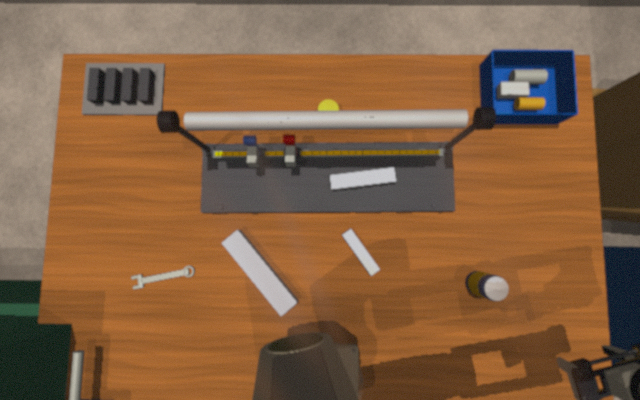

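View pics/side0.png

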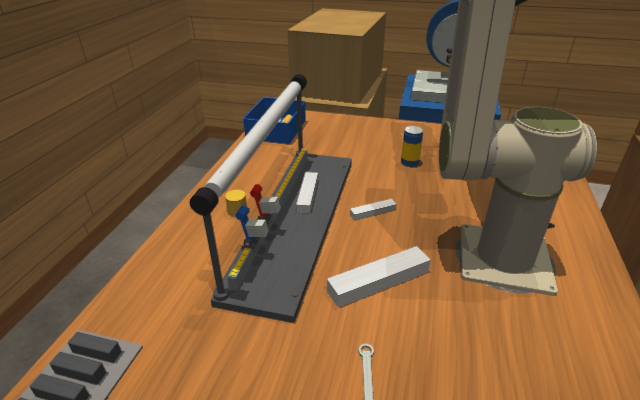

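The bars are a long one at top (260,272) on the bench, a small one at (361,253) on the bench and a mid-sized one at (363,179) on the bed. The middle-sized one on the bed is the one meant. The red knob is at top (289,140) and the blue one at (250,140). I'll confirm this in an enlarged crop.

```bash
cat > h.py <<'E'
import numpy as np,json
C={'side':(439.25978,314.22574,193.3199,[[-0.9655,-0.2602,-0.0104,0.4922],[-0.1375,0.5433,-0.8282,0.1685],[0.2211,-0.7982,-0.5604,1.1447]]),
'top':(367.27922,324.73558,196.14898,[[0.0106,-0.9998,-0.0187,-0.0173],[-0.9941,-0.0086,-0.1085,0.5169],[0.1083,0.0198,-0.9939,1.0103]])}
def ray(n,u,v):
    f,a,b,E=C[n];E=np.array(E);R=E[:,:3]
    return -R.T@E[:,3],R.T@np.array([(u-a)/f,(v-b)/f,1])
def atz(n,u,v,z):
    o,d=ray(n,u,v);return o+d*(z-o[2])/d[2]
def tri(pt,ps):
    A=[];b=[]
    for n,p in(('top',pt),('side',ps)):
        o,d=ray(n,*p);d/=np.linalg.norm(d);P=np.eye(3)-np.outer(d,d);A.append(P);b.append(P@o)
    return np.linalg.lstsq(np.vstack(A),np.hstack(b),rcond=None)[0]
def proj(n,X):
    f,a,b,E=C[n];c=np.array(E)@np.r_[X,1];return f*c[0]/c[2]+a,f*c[1]/c[2]+b
E
python3 - <<'E'
import cv2,numpy as np
a=cv2.imread('pics/top0.png')[125:220,195:460];a=cv2.resize(a,None,fx=3,fy=3,interpolation=3)
b=cv2.imread('pics/side0.png')[150:320,205:365];b=cv2.resize(b,None,fx=1.8,fy=1.8,interpolation=3)
o=np.zeros((a.shape[0]+b.shape[0],800,3),np.uint8);o[:a.shape[0],:a.shape[1]]=a;o[a.shape[0]:,:b.shape[1]]=b
c=cv2.imread('pics/side0.png')[170:250,225:315];c=cv2.resize(c,None,fx=3.7,fy=3.7,interpolation=3);o[a.shape[0]:a.shape[0]+c.shape[0],300:300+c.shape[1]]=c
cv2.imwrite('pics/crop1.png',o);print(o.shape,a.shape)
from plant import robot
from scipy.spatial.transform import Rotation as R
print(R.from_rotvec(robot.read_state()['orientation']).as_matrix().round(3))
E
```

```text
(591, 800, 3) (285, 795, 3)
[[ 0.966  0.257 -0.   ]
 [ 0.257 -0.966  0.002]
 [ 0.    -0.002 -1.   ]]
```

View pics/crop1.png

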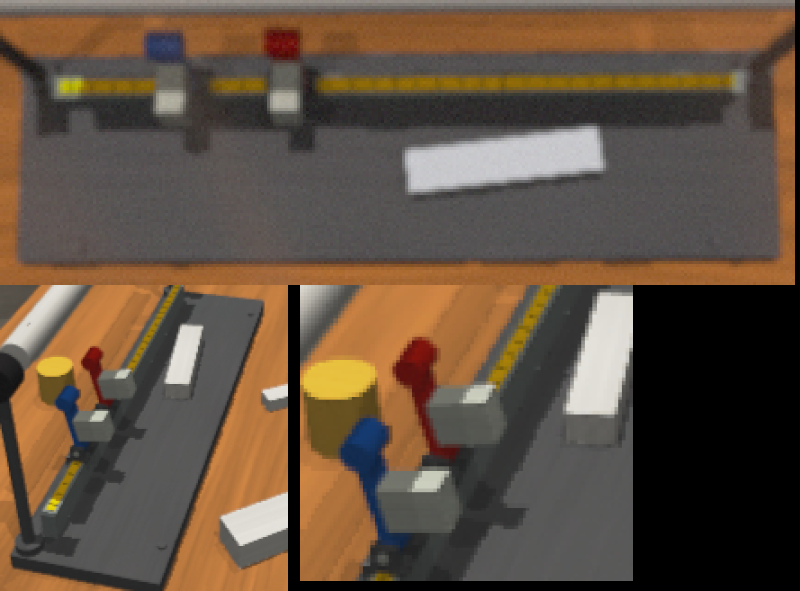

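Run:
```python
from h import *
np.set_printoptions(precision=4,suppress=True)
t=lambda x,y:(195+x/3,125+y/3); s=lambda x,y:(225+(x-300)/3.7,170+(y-285)/3.7)
c={k:atz('top',*t(*v),.025) for k,v in dict(nl=(18,262),nr=(780,262),fl=(22,55),fr=(770,58)).items()};print(c)
d=c['nl']-c['nr'];print('bed len',np.linalg.norm(d),'yaw',np.degrees(np.arctan2(-d[0],d[1])))
print('red knob',tri(t(283,43),s(417,360)),'blue',tri(t(165,46),s(365,443)))
b=[atz('top',*t(*v),.055) for v in((405,149),(408,192),(605,171),(599,126))];print('bar',np.array(b),'c',np.mean(b,0))
e=(b[0]+b[1]-b[2]-b[3])/2;print(np.linalg.norm(e),np.degrees(np.arctan2(-e[0],e[1])))
print('blade tip',atz('top',*t(286,120),.1),'fence top ends',atz('top',*t(55,87),.065),atz('top',*t(745,82),.065))
print('lamp',atz('top',185,120,.29),atz('top',466,117,.29))
```

```text
{'nl': array([0.4682, 0.3387, 0.025 ]), 'nr': array([ 0.4749, -0.3779,  0.025 ]), 'fl': array([0.6684, 0.3443, 0.025 ]), 'fr': array([ 0.6696, -0.3738,  0.025 ])}
bed len 0.7165915037885849 yaw 0.5380387698263625
red knob [0.6445 0.0755 0.1561] blue [0.6417 0.1751 0.1559]
bar [[ 0.5741 -0.0268  0.055 ]
 [ 0.5341 -0.0299  0.055 ]
 [ 0.555  -0.2106  0.055 ]
 [ 0.5969 -0.2055  0.055 ]] c [ 0.565  -0.1182  0.055 ]
0.18101586045343482 6.93700707719668
blade tip [0.5917 0.0786 0.1   ] fence top ends [0.6281 0.2975 0.065 ] [ 0.6368 -0.3373  0.065 ]
lamp [0.6524 0.2881 0.29  ] [ 0.6618 -0.3186  0.29  ]
```

```bash
python3 - <<'E'
from h import *
np.set_printoptions(precision=4,suppress=True)
t=lambda x,y:(195+x/3,125+y/3); s=lambda x,y:(225+(x-300)/3.7,170+(y-285)/3.7)
print('tip top edge',tri(t(286,114),s(494,394)),tri(t(286,119),s(494,394)))
# predict from the model: hinge, blade tip for candidate radial positions
th=1.76;h=np.array([.630,.077,.079])
for r in(20,30,40,50,60):
  for dpt in(0,49):
    a=th; # arm dir (-cos,sin), down dir (-sin,-cos)
    p=h+np.array([-r*np.cos(a)-dpt*np.sin(a),0,r*np.sin(a)-dpt*np.cos(a)])/1e3
    print(r,dpt,p,np.round((proj('top',p)-np.array([195,125]))*3),np.round((proj('side',p)-np.array([225,170]))*3.7+[300,285]))
E
python3 -m inch '[0,0,0,-7,50, 0,0,0,-14.5,0, 0,0,0,-14.5,0]' 20
```

```text
tip top edge [0.5886 0.0743 0.1356] [0.5863 0.0747 0.1357]
20 0 [0.6338 0.077  0.0986] [289.  74.] [434. 429.]
20 49 [0.5856 0.077  0.1079] [287. 125.] [497. 428.]
30 0 [0.6356 0.077  0.1085] [288.  69.] [431. 418.]
30 49 [0.5875 0.077  0.1177] [285. 121.] [494. 417.]
40 0 [0.6375 0.077  0.1183] [287.  64.] [427. 406.]
40 49 [0.5894 0.077  0.1275] [284. 116.] [490. 405.]
50 0 [0.6394 0.077  0.1281] [285.  59.] [424. 394.]
50 49 [0.5913 0.077  0.1373] [283. 112.] [487. 393.]
60 0 [0.6413 0.077  0.1379] [284.  54.] [420. 383.]
60 49 [0.5932 0.077  0.1471] [282. 108.] [484. 381.]
t: 0.35
tool_pos: [0.1541, -0.5797, 0.4041]
orientation: [-3.141, -0.001, 0.0]
force: [0.9, 0.2, 0.2]
opening: 0.0776
gripper_force: 0.0
```

```bash
python3 -m inch '[20,35,0,0,0, 40,70,0,0,0, 60,105,0,0,0, 80,140,0,0,0, 100,170,0,0,0, 120,205,0,0,0, 140,240,0,0,0, 160,275,0,0,0, 180,310,0,0,0, 193,330,0,0,0]' && python3 -m inch '[20,35,0,0,0, 40,70,0,0,0, 60,105,0,0,0, 80,140,0,0,0, 100,170,0,0,0, 120,205,0,0,0, 140,240,0,0,0, 160,275,0,0,0, 180,310,0,0,0, 193,327,0,0,0]'; python3 -m inch '[0,0,0,0,0, 0,0,0,0,0]'
python3 - <<'E'
from plant import read_camera,robot
import cv2
print(robot.read_state()['tool_pos'])
o=cv2.imwrite('pics/side1.png',cv2.resize(read_camera('side')['image'][60:310,190:440],None,fx=2.3,fy=2.3,interpolation=3))
E
```

```text
t: 1.18
tool_pos: [0.348, -0.2468, 0.4047]
orientation: [-3.141, -0.02, -0.001]
force: [0.4, -1.0, -0.4]
opening: 0.0106
gripper_force: 0.0
t: 2.02
tool_pos: [0.541, 0.0809, 0.4043]
orientation: [-3.14, -0.021, 0.0]
force: [0.9, -0.3, -0.1]
opening: 0.0002
gripper_force: 0.0
t: 2.18
tool_pos: [0.5403, 0.0782, 0.404]
orientation: [3.141, 0.019, -0.002]
force: [-0.1, -0.4, 0.9]
opening: 0.0008
gripper_force: 0.0
[0.54026559 0.07815638 0.40401677]
```

View pics/side1.png

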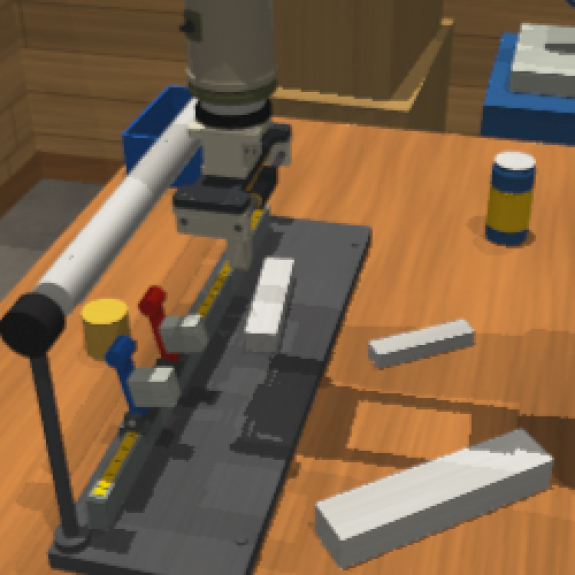

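The gripper is shut, in front of the fence and level with the red flag. The red blade points at the robot near (185,333) in the crop. I'll press it down at its tip.

```bash
python3 -m inch '[15,-1,-20,0,0, 30,-1,-40,0,0, 42,-1,-60,0,0, 42,-1,-64,0,0, 42,-1,-64,0,0]'; python3 -m inch '[0,0,-4,0,0, 0,0,-8,0,0, 0,0,-12,0,0, 0,0,-16,0,0, 0,0,-20,0,0, 0,0,-24,0,0, 0,0,-24,0,0]'
```

```text
t: 2.65
tool_pos: [0.5811, 0.0748, 0.3386]
orientation: [3.141, 0.01, -0.007]
force: [-0.4, 0.1, -1.0]
opening: 0.0005
gripper_force: 0.0
t: 3.23
tool_pos: [0.5818, 0.0762, 0.3156]
orientation: [3.142, 0.011, -0.002]
force: [-0.2, 0.7, -0.2]
opening: 0.0007
gripper_force: 0.0
```

Run:
```python
from plant import read_camera
import cv2
cv2.imwrite('pics/side2.png',cv2.resize(read_camera('side')['image'][130:250,210:330],None,fx=4.5,fy=4.5,interpolation=3))
```

```text
(no output)
```

View pics/side2.png

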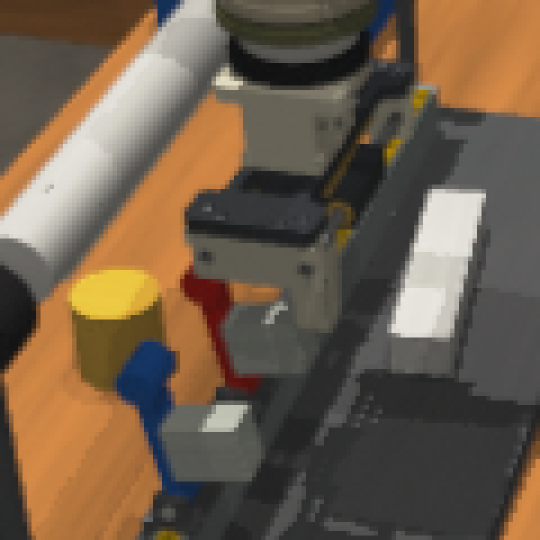

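The finger at (318,310) stands just short of the blade's tip at (300,330). I'll go up, 8 mm forward, and press again.

```bash
python3 -m inch '[0,0,10,0,0, 0,0,18,0,0, 3,0,18,0,0, 5,0,18,0,0, 8,0,18,0,0, 8,0,18,0,0, 8,0,14,0,0, 8,0,10,0,0, 8,0,7,0,0, 8,0,7,0,0]';  python3 -m inch '[0,0,-3,0,0, 0,0,-5,0,0, 0,0,-5,0,0]'
```

```text
t: 4.12
tool_pos: [0.5896, 0.0761, 0.3232]
orientation: [3.141, 0.011, -0.003]
force: [-1.7, -1.1, 3.7]
opening: 0.0005
gripper_force: 1.5
t: 4.37
tool_pos: [0.5893, 0.0762, 0.322]
orientation: [3.141, 0.011, -0.003]
force: [-21.8, -1.1, 29.8]
opening: 0.0007
gripper_force: 15.0
```

The contact line runs through the hinge, so friction locks it. I'll ease off and follow the tip's arc, towards the robot and down.

```bash
python3 -m inch '[0,0,3,0,0, -2,0,2,0,0, -4,0,0,0,0, -6,0,-2,0,0, -8,0,-4,0,0, -10,0,-6,0,0, -12,0,-9,0,0, -14,0,-11,0,0]'
```

```text
t: 5.03
tool_pos: [0.5746, 0.0761, 0.3077]
orientation: [3.141, 0.011, -0.008]
force: [-12.8, -1.4, 13.7]
opening: 0.0003
gripper_force: 7.9
```

```bash
python3 -m inch '[-2,0,-3,0,0, -4,0,-5,0,0, -7,0,-10,0,0, -10,0,-15,0,0, -12,0,-21,0,0, -14,0,-26,0,0, -15,0,-32,0,0, -15,0,-32,0,0]'
python3 - <<'E'
from plant import read_camera
import cv2
cv2.imwrite('pics/side3.png',cv2.resize(read_camera('side')['image'][130:250,210:330],None,fx=4.5,fy=4.5,interpolation=3))
E
```

```text
t: 5.7
tool_pos: [0.5589, 0.076, 0.2728]
orientation: [3.141, 0.011, -0.012]
force: [-8.3, -0.3, 2.6]
opening: 0.0001
gripper_force: 4.2
```

View pics/side3.png

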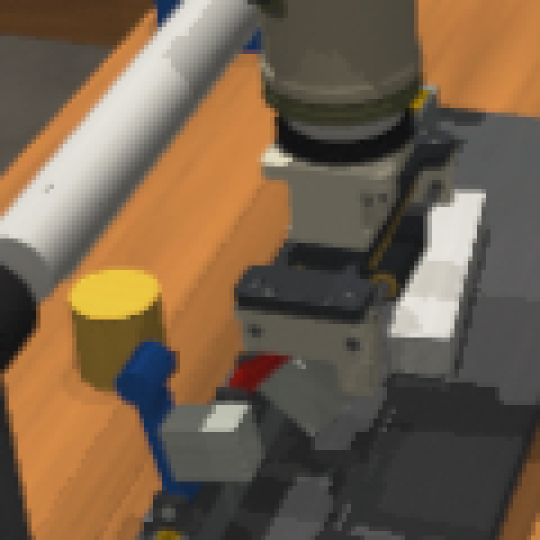

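The flag has come over by about half: the blade at (310,395) is tilted about 45° and the red knob is visible at (258,372). Next I'll push the knob from above.

```bash
python3 -m inch '[-10,0,0,0,0, -30,0,5,0,0, -35,0,35,0,0, -35,0,65,0,0, -35,0,90,0,0, -15,0,90,0,0, 10,0,90,0,0, 20,0,90,0,0, 20,0,90,0,0]'; python3 -m inch '[0,0,-4,0,0, 0,0,-8,0,0, 0,0,-12,0,0, 0,0,-15,0,0, 0,0,-15,0,0]'
```

```text
t: 6.5
tool_pos: [0.5823, 0.076, 0.3647]
orientation: [3.142, 0.01, -0.001]
force: [0.4, -0.1, -0.1]
opening: 0.0007
gripper_force: 0.0
t: 6.92
tool_pos: [0.5804, 0.0762, 0.3494]
orientation: [3.142, 0.011, -0.003]
force: [0.0, 0.7, 0.2]
opening: 0.0006
gripper_force: 0.0
```

```bash
python3 -m inch '[0,0,-4,0,0, 0,0,-7,0,0, 0,0,-10,0,0, 0,0,-10,0,0]'; python3 -m inch '[-1,0,-2,0,0, -2,0,-4,0,0, -2,0,-4,0,0]'
```

```text
t: 7.25
tool_pos: [0.5809, 0.0761, 0.3399]
orientation: [3.142, 0.011, -0.002]
force: [-0.3, -0.1, 0.1]
opening: 0.0005
gripper_force: 0.0
t: 7.5
tool_pos: [0.5789, 0.0761, 0.3363]
orientation: [3.142, 0.011, -0.001]
force: [-0.1, -0.1, -1.1]
opening: 0.0003
gripper_force: 0.0
```

```bash
python3 -m inch '[-1,0,-3,0,0, -3,0,-6,0,0, -5,0,-9,0,0, -6,0,-11,0,0, -6,0,-11,0,0]'
```

```text
t: 7.92
tool_pos: [0.5726, 0.0762, 0.3261]
orientation: [3.141, 0.011, -0.002]
force: [-3.9, 0.1, 4.9]
opening: 0.0003
gripper_force: 2.8
```

```bash
python3 -m inch '[-3,0,-4,0,0, -6,0,-8,0,0, -8,0,-13,0,0, -11,0,-19,0,0, -14,0,-26,0,0, -16,0,-33,0,0, -17,0,-40,0,0, -17,0,-46,0,0, -17,0,-50,0,0, -17,0,-51,0,0]'; python3 -m inch '[0,0,-1,0,0, 0,0,-1,0,0]'
```

```text
t: 8.75
tool_pos: [0.5561, 0.0762, 0.2766]
orientation: [3.141, 0.011, -0.002]
force: [-17.2, -1.3, 29.4]
opening: 0.0003
gripper_force: 14.6
t: 8.92
tool_pos: [0.556, 0.0762, 0.2766]
orientation: [3.141, 0.011, -0.002]
force: [-17.9, -1.3, 30.1]
opening: 0.0008
gripper_force: 14.7
```

The flag is at its hard stop: the tip is at 91 mm, which is the height of the knob's top when down. Now I'll retreat and come in front of the bar with open fingers.

```bash
python3 -m inch '[0,0,20,0,0, -10,0,45,0,0, -40,-20,45,0,50, -55,-55,45,0,100, -55,-95,45,0,100, -55,-135,40,0,100, -55,-175,20,0,100, -55,-194,-15,0,100, -55,-194,-45,0,100, -55,-194,-52,0,100]'; python3 -m inch '[0,0,0,0,100,0,0,0,0,100]'
python3 - <<'E'
from plant import read_camera
import cv2
cv2.imwrite('pics/side4.png',cv2.resize(read_camera('side')['image'][110:270,210:370],None,fx=3.7,fy=3.7,interpolation=3))
E
```

```text
t: 9.75
tool_pos: [0.4987, -0.1187, 0.2162]
orientation: [-3.139, -0.006, 0.011]
force: [-0.5, 1.2, -1.2]
opening: 0.0488
gripper_force: 0.0
t: 9.92
tool_pos: [0.5014, -0.1174, 0.2222]
orientation: [-3.141, -0.011, 0.001]
force: [0.7, -0.2, 1.0]
opening: 0.0627
gripper_force: 0.0
```

View pics/side4.png

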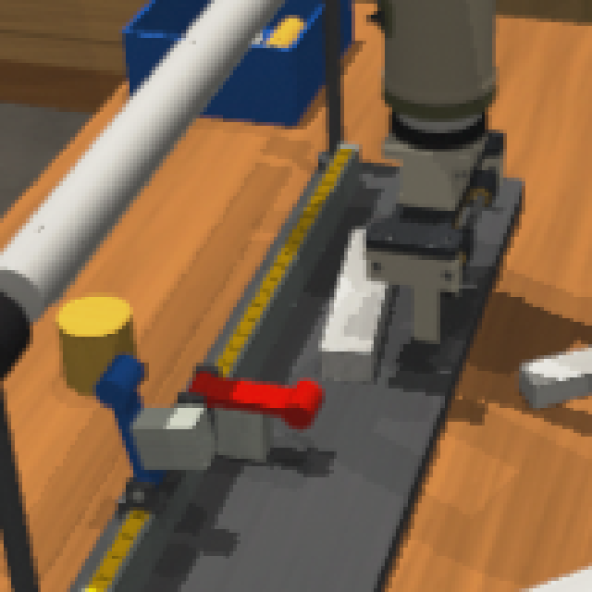

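The red flag is level, with the arm from (200,385) to (305,400), and the blade hangs to the bed. Blue is up. The fingers are in front of the bar. Now I'll press it to the fence.

```bash
python3 -m inch '[0,0,0,0,100, 0,0,0,0,100, 5,0,0,0,100, 9,0,0,0,100, 13,0,0,0,100, 17,0,0,0,100, 21,0,0,0,100, 25,0,0,0,100, 29,0,0,0,100, 33,0,0,0,100]'; python3 -m inch '[4,0,0,0,100, 8,0,0,0,100, 12,0,0,0,100, 16,0,0,0,100, 20,0,0,0,100, 24,0,0,0,100, 28,0,0,0,100, 31,0,0,0,100, 33,0,0,0,100, 33,0,0,0,100]'
```

```text
t: 10.8
tool_pos: [0.5342, -0.1177, 0.2214]
orientation: [-3.141, -0.011, 0.002]
force: [-2.3, 0.3, 2.4]
opening: 0.093
gripper_force: 1.5
t: 11.63
tool_pos: [0.5677, -0.1179, 0.2218]
orientation: [3.141, 0.011, 0.001]
force: [-0.2, 0.9, -0.9]
opening: 0.0929
gripper_force: 0.2
```

```bash
python3 -m inch '[1,0,0,0,100, 2,0,0,0,100, 3,0,0,0,100, 4,0,0,0,100, 4,0,0,0,100]'; python3 -m inch '[1,0,0,0,100, 2,0,0,0,100, 2,0,0,0,100]'
```

```text
t: 12.05
tool_pos: [0.5713, -0.1179, 0.2218]
orientation: [3.142, 0.01, 0.0]
force: [-2.7, -0.1, 0.4]
opening: 0.0928
gripper_force: 1.3
t: 12.3
tool_pos: [0.5733, -0.1179, 0.2218]
orientation: [3.141, 0.011, 0.0]
force: [-3.6, -0.6, 1.5]
opening: 0.0932
gripper_force: 1.5
```

```bash
python3 -m inch '[1,0,0,0,100, 2,0,0,0,100, 2,0,0,0,100]';python3 -m inch '[1,0,0,0,100, 2,0,0,0,100, 2,0,0,0,100]'
```

```text
t: 12.55
tool_pos: [0.5752, -0.1179, 0.2218]
orientation: [3.142, 0.011, -0.001]
force: [-6.1, -0.7, 3.7]
opening: 0.0929
gripper_force: 2.6
t: 12.8
tool_pos: [0.5761, -0.118, 0.2218]
orientation: [-3.141, -0.012, 0.007]
force: [-15.1, -0.8, 12.1]
opening: 0.0926
gripper_force: 7.7
```

The bar is pressed to the fence: the force rose to 15 N. Now I'll back off and turn the hand, to push the right end with one finger near the bar's centreline.

```bash
python3 -m inch '[-15,0,0,0,100, -45,0,0,0,100, -66,0,0,0,70, -66,-35,10,0,43, -66,-70,20,0,43, -66,-105,30,0,43, -66,-135,30,0,43, -66,-140,30,0,43]'; python3 -c "
from plant import robot;print(robot.read_state()['q'])"
```

```text
t: 13.47
tool_pos: [0.5118, -0.2625, 0.2537]
orientation: [3.138, 0.006, 0.007]
force: [1.1, -0.7, -0.5]
opening: 0.0577
gripper_force: 0.0
[-5.62720818e-01  1.83547457e-01  1.71398769e+00 -1.05300841e-03
  1.23801781e+00  1.00457651e+00]
```

```bash
python3 -m inch '[0,0,0,7,43, 0,0,0,14,43, 0,0,0,21,43, 0,0,0,28,43, 0,0,0,35,43, 0,0,0,42,43, 0,0,0,49,43, 0,0,0,56,43, 0,0,0,63,43, 0,0,0,70,43]'; python3 -m inch '[0,0,0,7,43, 0,0,0,14,43, 0,0,0,20,43, 15,0,-5,20,43, 30,0,-15,20,43, 45,0,-25,20,43, 60,0,-31,20,43, 65,0,-31,20,43, 65,0,-31,20,43]'
python3 - <<'E'
from plant import read_camera
import cv2,numpy as np
a=cv2.resize(read_camera('side')['image'][90:250,220:370],None,fx=3.3,fy=3.3,interpolation=3)
cv2.imwrite('pics/side5.png',a)
E
```

```text
t: 14.3
tool_pos: [0.5116, -0.2575, 0.2517]
orientation: [2.561, 1.818, 0.001]
force: [1.0, -0.7, -0.7]
opening: 0.0402
gripper_force: 0.0
t: 15.05
tool_pos: [0.5771, -0.2573, 0.2203]
orientation: [2.213, 2.23, 0.001]
force: [0.1, 0.5, 0.5]
opening: 0.0402
gripper_force: 0.0
```

View pics/side5.png

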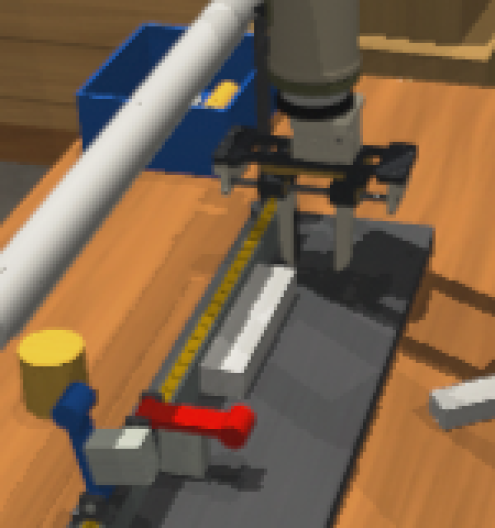

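The bar lies along the fence. One finger stands behind its right end at about (287,255), level with the bar's centreline. I'll push it to the left.

```bash
python3 -m inch '[0,6,0,0,43, 0,12,0,0,43, 0,18,0,0,43, 0,24,0,0,43, 0,30,0,0,43, 0,34,0,0,43, 0,38,0,0,43, 0,42,0,0,43, 0,46,0,0,43, 0,50,0,0,43]';python3 -m inch '[0,5,0,0,43, 0,10,0,0,43, 0,15,0,0,43, 0,20,0,0,43, 0,25,0,0,43, 0,30,0,0,43, 0,35,0,0,43, 0,40,0,0,43, 0,45,0,0,43, 0,50,0,0,43]';python3 -m inch '[0,3,0,0,43, 0,6,0,0,43, 0,9,0,0,43, 0,12,0,0,43, 0,14,0,0,43, 0,16,0,0,43, 0,18,0,0,43, 0,20,0,0,43, 0,20,0,0,43]'
```

```text
t: 15.93
tool_pos: [0.5762, -0.2079, 0.2209]
orientation: [2.214, 2.228, -0.0]
force: [-0.2, -2.8, 0.5]
opening: 0.04
gripper_force: 1.5
t: 16.77
tool_pos: [0.5762, -0.1574, 0.2209]
orientation: [2.214, 2.229, 0.0]
force: [-0.2, -3.8, 2.2]
opening: 0.0399
gripper_force: 2.1
t: 17.52
tool_pos: [0.576, -0.1378, 0.2209]
orientation: [2.214, 2.229, -0.001]
force: [-0.2, -4.3, 3.7]
opening: 0.04
gripper_force: 2.2
```

```bash
python3 -m inch '[0,1,0,0,43, 0,2,0,0,43, 0,3,0,0,43, 0,4,0,0,43, 0,5,0,0,43, 0,6,0,0,43, 0,7,0,0,43, 0,8,0,0,43]';python3 -m inch '[0,1,0,0,43, 0,2,0,0,43, 0,3,0,0,43, 0,3,0,0,43]'
```

```text
t: 18.18
tool_pos: [0.576, -0.1302, 0.2208]
orientation: [2.214, 2.228, -0.001]
force: [-2.2, -6.1, 4.0]
opening: 0.0398
gripper_force: 3.2
t: 18.52
tool_pos: [0.576, -0.1272, 0.2209]
orientation: [2.214, 2.228, -0.001]
force: [-3.4, -6.2, 4.4]
opening: 0.0401
gripper_force: 2.9
```

```bash
for i in 1 2 3; do python3 -m inch '[0,1,0,0,43, 0,2,0,0,43, 0,2,0,0,43]' | egrep 'pos|^force'; done
```

```text
tool_pos: [0.5759, -0.1252, 0.2209]
force: [-3.3, -6.6, 3.9]
tool_pos: [0.5759, -0.124, 0.2209]
force: [-2.4, -11.3, 2.5]
tool_pos: [0.5758, -0.1234, 0.2209]
force: [-3.1, -18.0, 0.4]
```

The stop has been reached: the force rose from 6 to 18 N and motion stopped. I'll back off, turn the hand back and square the bar to the fence again.

```bash
python3 -m inch '[0,-8,0,0,43, 0,-25,0,0,43, -15,-35,10,0,43, -45,-35,25,0,43, -76,-35,25,0,43, -80,-35,25,-7,60, -80,-35,25,-14,80, -80,-35,25,-21,100, -80,-35,25,-28,100, -80,-35,25,-35,100]'; python3 -m inch '[0,10,0,-7,100, 0,30,0,-14,100, 0,50,0,-21,100, 0,70,0,-28,100, 0,90,0,-35,100, 0,110,0,-42,100, 0,118,0,-49,100, 0,118,-10,-55,100, 0,118,-24,-55,100, 0,118,-24,-55,100]'
python3 - <<'E'
from plant import read_camera
import cv2,numpy as np
a=cv2.resize(read_camera('side')['image'][110:270,210:370],None,fx=3.7,fy=3.7,interpolation=3)
cv2.imwrite('pics/side6.png',a)
E
```

```text
t: 20.1
tool_pos: [0.4958, -0.1551, 0.2452]
orientation: [-2.784, -1.451, -0.0]
force: [-0.3, 0.4, 0.3]
opening: 0.069
gripper_force: 0.0
t: 20.93
tool_pos: [0.4946, -0.0367, 0.2189]
orientation: [-3.14, -0.012, 0.007]
force: [-1.5, -0.5, -1.2]
opening: 0.0928
gripper_force: 0.0
```

View pics/side6.png

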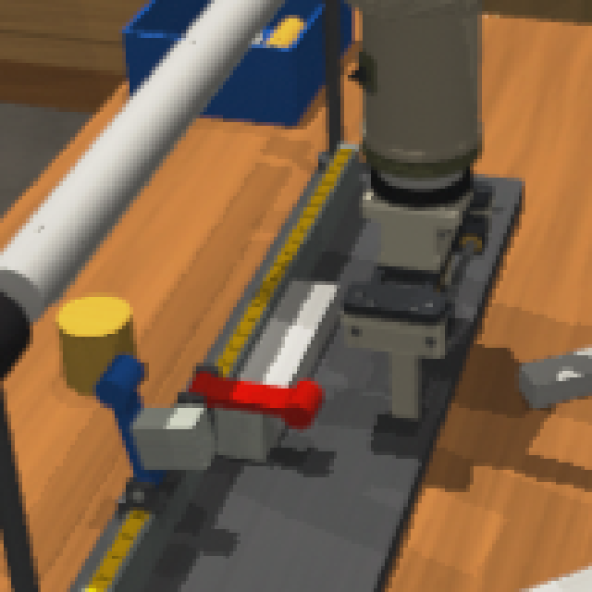

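The bar's left end meets the red blade near (270,410), and the bar lies along the fence. I'll give it a gentle squaring push; contact should come at a TCP x of about 0.575.

```bash
python3 -m inch '[10,0,0,0,100, 20,0,0,0,100, 30,0,0,0,100, 40,0,0,0,100, 50,0,0,0,100, 60,0,0,0,100, 67,0,0,0,100, 73,0,0,0,100, 76,0,0,0,100, 76,0,0,0,100]'; for i in 1 2 3; do python3 -m inch '[1,0,0,0,100, 2,0,0,0,100, 2,0,0,0,100]' | egrep 'pos|^force'; done
```

```text
t: 21.82
tool_pos: [0.5725, -0.0379, 0.2219]
orientation: [-3.141, -0.011, -0.0]
force: [-0.6, -0.2, 0.7]
opening: 0.093
gripper_force: 0.0
tool_pos: [0.574, -0.0378, 0.2217]
force: [0.2, 0.2, -0.8]
tool_pos: [0.5749, -0.0378, 0.2214]
force: [-10.4, -0.3, 7.2]
tool_pos: [0.5758, -0.0378, 0.2214]
force: [-19.4, -1.0, 16.1]
```

```bash
python3 -m inch '[-3,0,0,0,100, -10,0,0,0,100, -40,0,0,0,100, -75,0,10,0,100, -110,0,40,0,100, -140,-20,70,0,100, -160,-50,90,0,100, -170,-80,100,0,100, -170,-80,100,0,100, -170,-80,100,0,100]'
python3 - <<'E'
from plant import read_camera
import cv2,numpy as np
a=cv2.resize(read_camera('side')['image'][170:260,230:330],None,fx=5,fy=5,interpolation=3)
b=cv2.resize(read_camera('top')['image'][130:190,260:400],None,fx=5,fy=5,interpolation=3)[:140*5]
o=np.zeros((600,800,3),np.uint8);b=cv2.resize(b,(350,150));o[:450,:500]=a;o[450:,:350]=b
c=cv2.resize(read_camera('top')['image'][135:185,265:365],(300,150),interpolation=3);o[450:,500:]=c
cv2.imwrite('pics/fin.png',o)
E
```

```text
t: 23.4
tool_pos: [0.4078, -0.1195, 0.3231]
orientation: [3.14, 0.004, 0.006]
force: [0.5, 0.8, 0.2]
opening: 0.093
gripper_force: 0.0
```

View pics/fin.png

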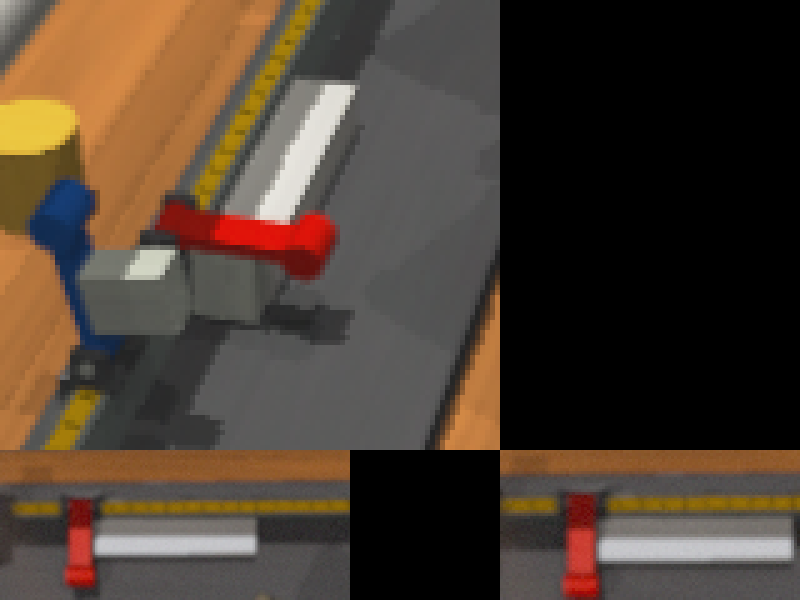

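The red flag is level with the bar's end at its blade (crop 597,545), and the bar runs parallel along the fence. Blue is up and the arm is clear, so I'm handing in.

```bash
python3 -c "
from plant import job;print(job.close_job())"
```

```text
the job is handed in; nothing more can be done
None
```

The job is handed in: the red stop is fully down, the bar butts against its blade and lies flush with the fence, the blue stop is up and the arm is clear; the hand-in gave no verdict.

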